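Fit the reproducer to the clamped tonearm and hold it home

ROBOT

A 6-joint arm with a two-finger parallel gripper is mounted at the origin on the work surface. World frame = base frame: x ahead of the robot, y to its left, z up, the work surface at z = 0. Lengths are in mm, angles in rad, forces in N, time in s.
With the tool pointing down it reaches from about 275 to 1000 mm from the base axis. Payload 8.4 kg.
Tool frame: the origin (TCP) lies between the finger pads; the fingertips stand r.finger_overhang ahead of it and the grasp point (between the pads) is the TCP (r.finger_overhang is the distance from the TCP to the fingertips, in mm); z points along the fingers, y is the line along which they close (so a half turn about z gives the same grasp; the last joint's range is limited). The gripper opens to 85 mm and grips with 20 to 120 N. Pads are 22 mm wide; open, the fingers measure 114 mm over their backs; the gripper's body (76 mm by 85 mm) begins 54 mm behind the grasp point. The pads swing forward as they close: fully open they stand 13 mm farther back than shut.
Start: joints at [-1.147, 0.353, 1.633, -0, 1.155, -0.002], TCP at [258.155, -569.196, 250.281] pointing down, gripper open.
Joint ranges: [-2.63, 2.63], [-0.92, 2.1], [0.06, 2.66], [-1.3, 4.44], [0, 2.69], [-3.02, 3.02]. Speed limits (rad/s): [2.22, 2.22, 2.79, 3.14, 3.14, 3.14].

INTERFACE

Orientations are given as [roll, pitch, yaw] about the fixed x, y, z axes, in that order (R = Rz(yaw) Ry(pitch) Rx(roll)).
In Python, from rig import r, cams, sign_off gives the robot as it stands.
- The arm moves only by the shell command python3 -m crank 'ROWS' [FORCE]. ROWS is JSON, a list of rows, each a list of 7 numbers: the shift along the tool's x, y, z in m, then the turn, a rotation vector about the tool's x, y, z in rad, then the closure, from 0 (fully open) to 1 (shut). In form: [[dx, dy, dz, ax, ay, az, gripper], ...]. A call has 1 to 5 rows; each row is the pose to reach, as a shift and turn from the pose commanded when the call began, along the tool's axes at that moment; what a row does not reach only later rows make up. A row lasts 1/10 s, in which the tool goes at most 50 mm and 8.59 degrees, less where a joint would pass 70% of its speed; a pose out of reach is approached as far as the arm can. A call with a gripper value outside its range is refused whole. The fingers move at their own pace and stop on an object; FORCE is the grip in N (left out, the last holds). Time passes only in rows, so rows that repeat a pose let the fingers close. It gives the time, the measured TCP pose, the force, the opening and the grip force at its end, in the units of the state.
- r.sense(): the state, without advancing time (a new reading comes with each control period).
- cams.grab_frame(name): name is "side" or "top" or "wrist"; returns a dict with "image" (480x640x3 uint8, red, green, blue), "fx", "fy", "cx", "cy" (pixels), "position" and "orientation" of the camera in the world. Camera axes: x right, y down, z forward; pixel columns grow to the right and rows downward; lengths in mm; the calibration is good to about 2 mm. A picture is of the moment at which its call begins. There is no depth.
- sign_off(): hands the job in; it is judged then, once.
The state is a dict: "clock": time; "qpos": joint angles; "qvel": joint speeds; "joint_efforts": joint torques, N m; "eef_pos": TCP position; "tcp_rot": TCP orientation; "contact_force": force on the tool from outside, world axes, zero at the start; "wrist_torque": the same for the moment, N m; "opening": opening from 0.0 (shut) to 1.0 (fully open); "grasp_force": force on a finger pad.
Only numpy, scipy, OpenCV 4.12 (cv2) and the standard library are available. Lean on these libraries where they do the work, as an engineer would, in place of code of your own. Each camera call takes 0.05 s, during which the arm holds its last target. There are 200 camera calls.

TASK

Draw the transit pin out of the tonearm's socket and lay it in the V notch on the cradle. Then lift the reproducer off its cork ring, push its neck into the socket against the gasket spring with the needle holder over the red dot (the wide entry slot), twist it clockwise, seen from above, to the stop at the white dot, and finish while still gripping it there and pressing it flush on the socket's rim, so that I can run in the set screw. Leave the horn section, the bell lever and the two bakelite knobs where they are.

Things in the scene. Friction and masses are not known exactly. Their poses are not given: they have to be found in the camera images.
- tonearm: Nickel gramophone tonearm strapped in a beech cradle (board 340 x 130 x 20 mm, x = -90 to +250), fixed to the bench. Origin on the bench right under the middle of the upright brass bayonet socket (outside radius 24 mm, rim 115 mm up); +x along the arm tube away from the socket, +y to the side where the pin's knob sticks out, +z up. A set screw on the ferrule lies 24 mm under the rim.
- socket (a point): Centre of the socket's mouth at rim level (115 mm up); axes as tonearm. The lip is 5 mm thick with a 27 mm bore and two entry slots, under it a chamber of 39 mm bore, 8 mm high. From its slot the wide lug runs 80 deg clockwise (seen from above) to a stop, marked with a white dot on the rim; there the needle holder points along -x, straight away from the tube.
- entry_slot (a point): Middle of the wide entry slot (about 14 mm wide, red dot on the rim beside it) at rim level, 16.5 mm from the socket's centre in the direction -100 deg of the tonearm's frame (100 deg clockwise from +x). The narrow slot (about 9 mm) is on the far side. Lugs have about 8 deg play either way. Axes as tonearm.
- notch (a point): Where the pin's origin should lie when parked, on the parked pin's axis: x = -60, y = +10, 78 mm up in the tonearm's frame (axes the same). The V notch (90 deg, 20 mm wide, open above) runs along y on a block from y = -10 to +28 mm of this point; its top is 5 mm above the parked axis, the cradle's board 58 mm below it.
- pin: Steel transit pin, 6 mm diameter, lying level through the socket's cross hole (7.4 x 7 mm, axis 10 mm under the rim). Origin on its axis, near the socket's centre while in (up to 3 mm off); +y along it to the knob. Shank from y = -28 to +34 mm, round brown bakelite knob (13 mm diameter) from +34 to +50. Loose, 20 g, balanced at y = +10. It clears the socket once pulled 55 mm along +y.
- reproducer: Nickel sound box: disc 58 mm diameter, 18 thick, pale mica face up, about 170 g. Origin at the centre of the disc's underside (28 mm up on the ring; on the rim when flush), +x to the needle holder (out to 46 mm). Below it a neck 23 mm diameter, 21.5 long, its last 5 tapered to 16; lugs 8 to 12 mm below the disc, to 17.7 mm radius: a 10 mm wide one under the needle holder, a 5 mm one across.
- needle (a point): Needle end, 46 mm along the reproducer's +x.
- ring_stand: Cork ring of 50 mm diameter, 28 mm high, 42 mm bore, fixed to the bench; the reproducer rests on it with its neck inside. Origin at the centre of its underside.
- gasket (a joint): Sprung rubber gasket in the socket: 0 when up (13.3 mm under the rim), growing in m as the neck pushes it down; 1000 N/m, 2 N preload. About 0.0082 (10 N) when the reproducer is flush. With the lugs under the lip and nobody pressing, it lifts the reproducer 3 mm off flush (about 0.005).
- shelf: Low pine sorting shelf, 170 x 230 mm, board 34 mm above the bench, raised edges 28 mm, a lip and a wooden gate latch along its -x side; fixed. Origin at the centre of its underside.
- horn_section: Copper horn section standing on the shelf, 90 mm high, 48 mm across below and 128 mm across its mouth. Origin at the centre of its underside. Not to be disturbed.
- bell_lever: Brass bell lever lying on the shelf, an angled bar 75 mm long. Origin in the middle of the bar's underside. Not to be disturbed.
- knob_a: Brown bakelite knob on the shelf, 32 mm across and 18 mm high. Origin at the centre of its underside. Not to be disturbed.
- knob_b: Brown bakelite knob on the bench in front of the work, same size. Origin at the centre of its underside. Not to be disturbed.
Not all that is in view belongs to the job. What is shaped like the reproducer but purple is not meant.

How it is judged (in metres and radians):
On the way, in this order (a step that is already met when the one before it is completed fails the run):
1. the pin lies in the notch and has been let go (distance between pin and notch below 0.013 m and horizontal distance between pin and notch below 0.012 m and angle between the y axis of pin and the y axis of tonearm, either way round below 0.12 rad and contact force between the fingers and pin below 0.1 N), for 0.2 s.
2. the reproducer's lugs have been pushed down through the entry slots, not yet turned (value of joint gasket above 0.005 m and horizontal distance between reproducer and socket below 0.004 m and angle between the x axis of reproducer and the x axis of tonearm, either way round above 1.1 rad), for 0.05 s.
At the end, for the whole second after the job is handed in: Reproducer in the socket (4 mm, 0.1 rad), within 0.2 rad of the stop with its needle holder away from the tube, gripped (over 2 N) and pressed to within 1.7 mm of the rim, gasket over 6.5 mm down; pin at rest, untouched in the V notch (4 mm across and in height, 12 mm along, 0.12 rad) (x of needle in the frame of socket below -0.03 m and angle between the x axis of reproducer and the x axis of tonearm, either way round below 0.2 rad and horizontal distance between reproducer and socket below 0.004 m and angle between the z axis of reproducer and the z axis of tonearm, either way round below 0.1 rad and z of reproducer in the frame of socket below 0.0017 m and value of joint gasket above 0.0065 m and contact force between the fingers and reproducer above 2 N and x of pin in the frame of notch between -0.004 and 0.004 m and y of pin in the frame of notch between -0.012 and 0.012 m and z of pin in the frame of notch between -0.004 and 0.004 m and angle between the y axis of pin and the y axis of tonearm, either way round below 0.12 rad and contact force between the fingers and pin below 0.1 N and linear speed of pin below 0.02 m/s); the arm keeps its last pose, push and grip.
It fails at once if the horn section, the bell lever or a bakelite knob is moved by more than 15 mm (distance of any of horn_section, bell_lever, knob_a, knob_b from where it was at the start of the episode above 0.015 m).
It also fails if it takes over 54 s, if anything falls off the work surface, if the arm or the gripper's body presses on something with over 40 N, if the wrist force passes 120 N, or if a joint passes its speed limit or range.

## Working session

There is one attempt and no reset: what is moved stays moved. The work goes in short steps, Python scripts to look and compute and a shell command to move; the robot and the scene stay as the last step left them, time stands still between calls to the robot, and variables do not carry over. Pictures are saved under pics/ and viewed, at most 14 in all, crops included, and the job is handed in when it is done.

```bash
ls; mkdir -p pics
python3 - <<'E'
from rig import r,cams
import cv2,json,numpy as np
print(r.sense(), r.finger_overhang)
for n in("side","top"):
    f=cams.grab_frame(n); cv2.imwrite(f"pics/{n}0.png",f["image"][:,:,::-1]); print(n,{k:f[k] for k in f if k!="image"})
E
```

```text
pics
{'clock': 0.0, 'qpos': array([-1.14740476e+00,  3.53629231e-01,  1.63417276e+00,  2.81048774e-05,
        1.15520536e+00, -2.41002490e-03]), 'qvel': array([-1.28246227e-03, -9.29209929e-04,  5.49893829e-04, -7.42985321e-04,
       -5.48692261e-05, -2.58699642e-04]), 'joint_efforts': array([ 1.32583547e-03, -6.05244255e+01, -3.42067480e+01,  2.96329936e-04,
        9.19102924e-03,  6.15573640e-06]), 'eef_pos': array([ 257.96438929, -568.7604    ,  249.55695587]), 'tcp_rot': array([-3.14017802e+00, -2.91058426e-05,  4.25790211e-01]), 'contact_force': array([-0.12352473,  0.26896295, -0.97515509]), 'wrist_torque': array([-0.05188084,  0.02269964,  0.0089361 ]), 'grasp_force': 0.0, 'opening': 1.0012356405880216} 19.0
side {'fx': 459.80963580715576, 'fy': 459.80963580715576, 'cx': 318.3987310229234, 'cy': 244.57357188170621, 'position': array([428.52265311, 739.51184986, 578.77676297]), 'orientation': array([-2.20009805, -0.00581279, -2.99649073])}
top {'fx': 535.4514925685913, 'fy': 535.4514925685913, 'cx': 328.07728892483385, 'cy': 229.71749328298182, 'position': array([ 411.87757043,   58.36556579, 1186.73499472]), 'orientation': array([-3.04587242, -0.02108119, -1.5714245 ])}
```

View pics/top0.png

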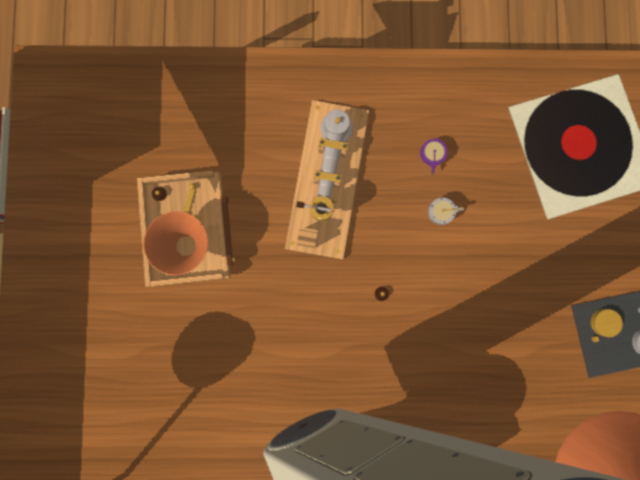

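View pics/side0.png

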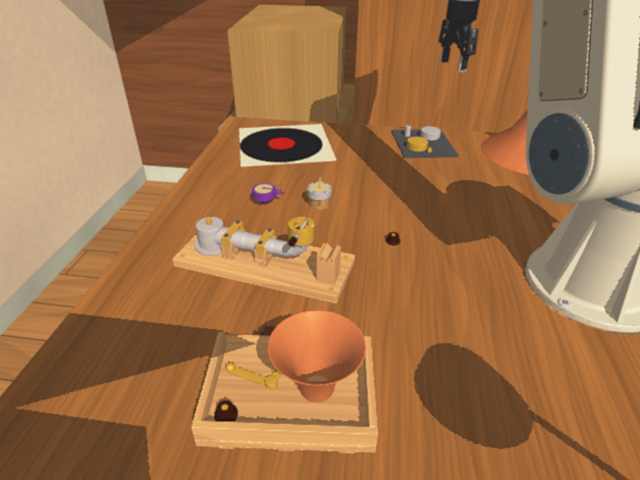

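Top view: the candidates for the reproducer are the nickel disc with a pale face at (443,210), its needle holder pointing right; the purple decoy at (434,152); and the items on the dark mat at (608,322). I choose (443,210). The pin's knob is at (300,205), the socket at (321,207), the notch block at (308,238), knob_b at (382,294). The side view agrees: reproducer (319,190), purple (264,192), pin knob (291,241).

```bash
cat > h.py <<'E'
import numpy as np,cv2
from scipy.spatial.transform import Rotation as R
from rig import r,cams
def grab(n,save=None):
    f=cams.grab_frame(n)
    if save: cv2.imwrite(f"pics/{save}.png",f["image"][:,:,::-1])
    return f
def ray(f,u,v):
    d=R.from_euler('xyz',f["orientation"]).apply([(u-f["cx"])/f["fx"],(v-f["cy"])/f["fy"],1.])
    return np.array(f["position"]),d
def onz(f,u,v,z):
    p,d=ray(f,u,v); return p+d*(z-p[2])/d[2]
def tri(a,b):
    (p,d),(q,e)=a,b
    A=np.stack([d,-e],1); s=np.linalg.lstsq(A,q-p,rcond=None)[0]
    x,y=p+d*s[0],q+e*s[1]; return (x+y)/2,np.linalg.norm(x-y)
def proj(f,P):
    c=R.from_euler('xyz',f["orientation"]).inv().apply(np.asarray(P,float)-f["position"])
    return np.array([f["cx"]+f["fx"]*c[0]/c[2],f["cy"]+f["fy"]*c[1]/c[2]])
def blobs(m,n=30):
    k,l,s,c=cv2.connectedComponentsWithStats(m.astype(np.uint8)); return [(s[i,4],c[i].round(1),s[i,:4]) for i in range(1,k) if s[i,4]>=n]
def tomove(P,rot):  # shift in tool axes (m), rotvec, from measured pose
    s=r.sense(); T=R.from_euler('xyz',s["tcp_rot"]); G=R.from_euler('xyz',rot)
    return (T.inv().apply(np.asarray(P)-s["eef_pos"])/1000).round(4),(T.inv()*G).as_rotvec().round(3)
E
python3 - <<'E'
from h import *
f=grab("top"); im=f["image"]
for n,u,v,z in [("c1",313,101,20),("c2",368,109,20),("c3",345,258,20),("c4",286,249,20),("sock",321,207,115),("pinknob",300,205,105),("notch",308,238,80),("repro",443,210,46),("needle",462,209,38),("purple",434,152,46),("knobb",382,294,18),("horn",176,243,124)]:
    print(n,onz(f,u,v,z).round(0))
cv2.imwrite("pics/crop.png",cv2.resize(im[100:280,270:490,::-1],None,fx=3.6,fy=3.3,interpolation=3)[:600,:800])
w=grab("wrist"); 
T=R.from_euler('xyz',r.sense()["tcp_rot"])
print(T.inv().apply(w["position"]-r.sense()["eef_pos"]),(T.inv()*R.from_euler('xyz',w["orientation"])).as_matrix().round(2),w["fx"])
E
```

```text
c1 [813.  67.  20.]
c2 [796. -56.  20.]
c3 [462.  -3.  20.]
c4 [482. 125.  20.]
sock [561.  50. 115.]
pinknob [566.  93. 105.]
notch [501.  77.  80.]
repro [ 565. -214.   46.]
needle [ 568. -257.   38.]
purple [ 692. -197.   46.]
knobb [384. -83.  18.]
horn [487. 337. 124.]
[  70.21664139    0.26741435 -124.60131844] [[-0.   -0.96 -0.28]
 [ 1.   -0.   -0.  ]
 [ 0.   -0.28  0.96]] 355.63897558535587
```

View pics/crop.png

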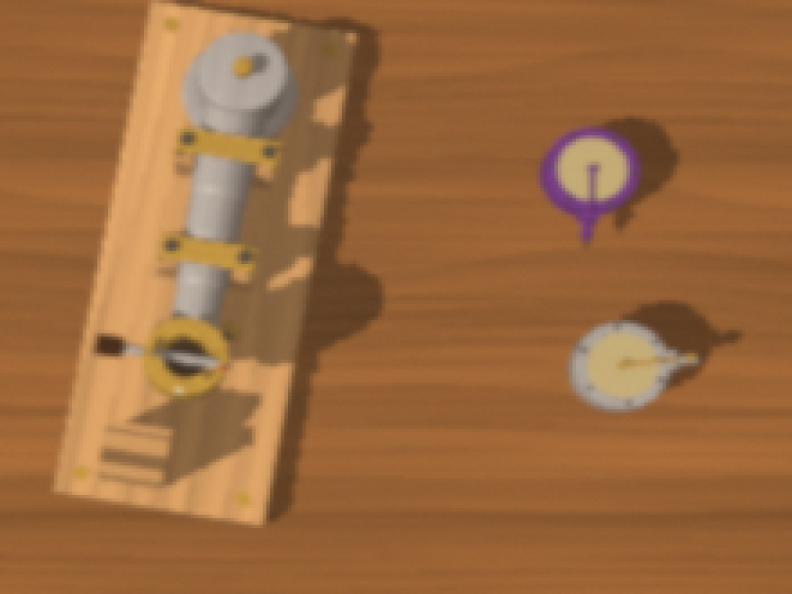

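Crop: nickel reproducer at crop (622,367), needle holder to the right. The pin crosses the socket, its knob at crop (110,346). The tonearm yaw is about -0.163 and the socket is near (560,48). The reproducer choice holds: it is grey with a cream face, and the purple one is excluded. Next I move above the pin.

```bash
for i in 1 2 3; do python3 -m crank '[[0.037,-0.032,0,0,0,0,0],[0.074,-0.063,0,0,0,0,0],[0.111,-0.095,0,0,0,0,0],[0.148,-0.127,0,0,0,0,0],[0.1845,-0.158,0,0,0,0,0]]' 60; done
python3 -m crank '[[0,0,0,0,0,-0.14,0],[0,0,0,0,0,-0.28,0],[0,0,0,0,0,-0.42,0],[0,0,0,0,0,-0.56,0],[0,0,0,0,0,-0.7,0]]'
python3 -m crank '[[0,0,0,0,0,-0.14,0],[0,0,0,0,0,-0.282,0],[0,0,0,0,0,-0.282,0]]'
python3 - <<'E'
from h import *
f=grab("wrist","w1"); s=r.sense(); print(s["eef_pos"],s["tcp_rot"],s["qpos"],s["clock"])
for k in("position","orientation"): print(f[k])
import pickle; pickle.dump(f,open("w1.pkl","wb"))
E
```

```text
clock: 0.7
eef_pos: [361.3, -347.2, 250.3]
tcp_rot: [3.142, -0.0, 0.425]
contact_force: [0.7, -0.7, 0.1]
opening: 0.996
grasp_force: 0.0
clock: 1.2
eef_pos: [464.1, -127.0, 250.4]
tcp_rot: [3.141, -0.0, 0.426]
contact_force: [0.1, -0.5, -0.3]
opening: 1.003
grasp_force: 0.0
clock: 1.7
eef_pos: [566.9, 93.3, 250.3]
tcp_rot: [3.142, -0.0, 0.426]
contact_force: [0.8, -1.6, 0.8]
opening: 1.0
grasp_force: 0.0
clock: 2.2
eef_pos: [566.3, 91.2, 250.1]
tcp_rot: [-3.141, 0.0, 1.132]
contact_force: [-0.2, 1.0, 0.3]
opening: 1.003
grasp_force: 0.0
clock: 2.5
eef_pos: [566.3, 91.1, 250.1]
tcp_rot: [-3.141, 0.0, 1.41]
contact_force: [0.8, 0.2, -0.9]
opening: 0.998
grasp_force: 0.0
[566.35508804  91.10134378 250.18344632] [-3.14137792e+00  6.21033393e-05  1.40476197e+00] [1.56869197e-01 2.73881963e-01 1.74539675e+00 1.02583469e-05
 1.12253728e+00 3.22899115e-01] 2.55
[578.11203208 159.84879176 374.84051649]
[ 2.86331498e+00  8.49919899e-04 -1.61307891e-01]
```

View pics/w1.png

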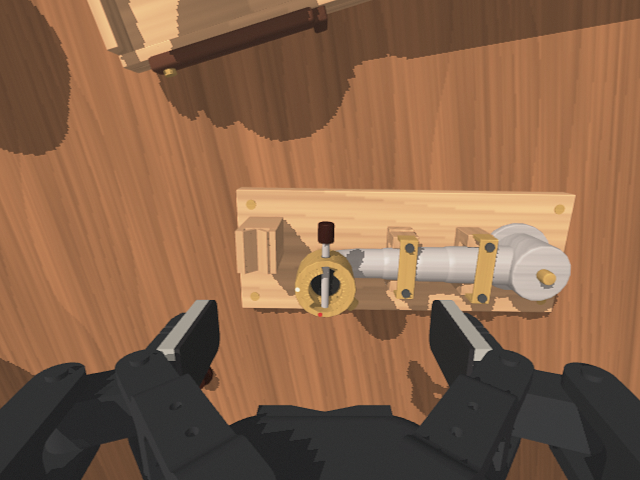

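Wrist view: socket rim centred near (325,282), red dot (320,314), white dot (298,290), pin knob (326,232), notch block (260,246), board corners (238,190), (575,195), (552,311), (243,308).

Run:
```python
from h import *
import pickle; f=pickle.load(open("w1.pkl","rb")); im=f["image"]; 
hsv=cv2.cvtColor(im,cv2.COLOR_RGB2HSV); H,S,V=[hsv[...,i].astype(int) for i in range(3)]
sub=np.zeros(H.shape,bool); sub[235:325,285:365]=1
print("px",[ (n,hsv[y,x]) for n,x,y in[("rim",305,300),("side",350,270),("board",275,200),("knob",326,232),("blk",262,240)]])
m=(sub&(H>18)&(H<30)&(S>120)).astype(np.uint8)
c=max(cv2.findContours(m,0,2)[0],key=cv2.contourArea); print("rim ell",cv2.fitEllipse(c),cv2.boundingRect(c))
e=cv2.minEnclosingCircle(c); print(e, onz(f,*e[0],115))
k=np.zeros(H.shape,bool);k[215:250,310:342]=1
b=max(blobs(k&(V<75)),key=lambda t:t[0]); print("knob",b,onz(f,*b[1],105))
C=[onz(f,u,v,20)[:2] for u,v in[(238,190),(575,195),(552,311),(243,308)]]
print(np.round(C,1)); q=cv2.minAreaRect(np.float32(C)); print(q)
d=C[1]-C[0]; print(np.arctan2(d[1],d[0]))
red=(H<8)&(S>180)&(V>120)&sub; print("red",[(a,c,onz(f,*c,115)) for a,c,_ in blobs(red,2)])
wh=(S<40)&(V>190); wh[:, :285]=0; wh[:,312:]=0; wh[:270]=0; wh[310:]=0; print("white",[(a,c,onz(f,*c,115)) for a,c,_ in blobs(wh,2)])
z=cv2.resize(im[180:330,220:380,::-1],None,fx=5,fy=4,interpolation=3); cv2.imwrite("pics/w1c.png",z)
```

```text
px [('rim', array([ 18, 138, 209], dtype=uint8)), ('side', array([ 18, 133, 113], dtype=uint8)), ('board', array([ 15, 111, 227], dtype=uint8)), ('knob', array([  7, 147,  59], dtype=uint8)), ('blk', array([ 15, 112, 227], dtype=uint8))]
rim ell ((332.9455871582031, 299.16156005859375), (1.7645785808563232, 9.952306747436523), 43.62034606933594) (331, 296, 6, 5)
((333.5, 298.0), 3.201662063598633) [566.02647191  39.95461141 115.        ]
knob (np.int32(322), array([325.7, 232.4]), array([318, 222,  16,  22], dtype=int32)) [568.10926003  91.56851851 105.        ]
[[ 4.857e+02  1.271e+02]
 [ 8.169e+02  6.820e+01]
 [ 7.959e+02 -5.770e+01]
 [ 4.619e+02  2.000e-01]]
((639.9400634765625, 34.867515563964844), (129.0644989013672, 339.02032470703125), 80.1709213256836)
-0.17601321833500752
red [(np.int32(6), array([319.5, 314.3]), array([552.68663648,  27.62083259, 115.        ]))]
white [(np.int32(9), array([297., 289.]), array([538.76878777,  52.21605494, 115.        ]))]
```

View pics/w1c.png

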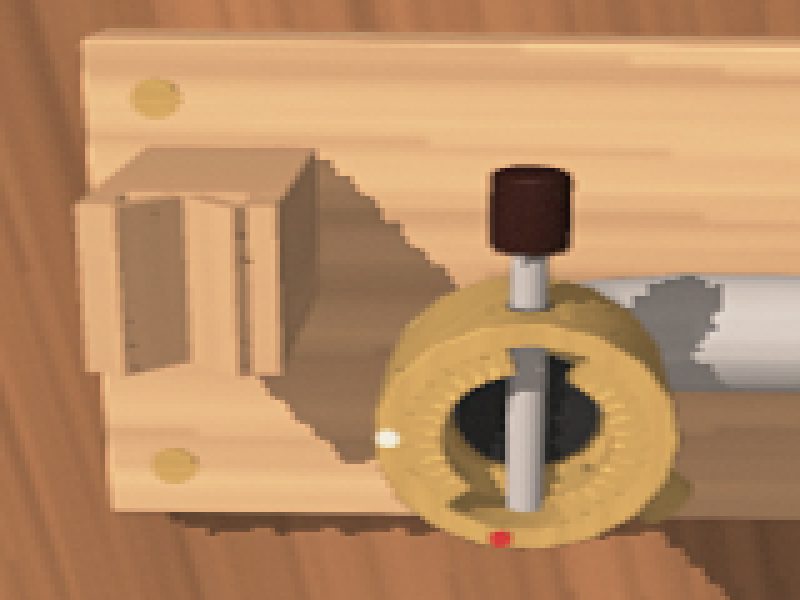

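```bash
python3 -m crank '[[0.003,0.0016,0.04,0,0,0.007,0],[0.003,0.0016,0.08,0,0,0.007,0],[0.003,0.0016,0.115,0,0,0.007,0],[0.003,0.0016,0.145,0,0,0.007,0.3],[0.003,0.0016,0.145,0,0,0.007,0.6]]' 60
python3 -m crank '[[0,0,0,0,0,0,1],[0,0,0,0,0,0,1],[0,0,0,0,0,0,1],[0,0,0,0,0,0,1],[0,0,0,0,0,0,1]]' 60
python3 - <<'E'
from h import *
f=grab("wrist","w2"); s=r.sense(); print(s)
a=onz(f,0,0,0)
E
```

```text
clock: 3.05
eef_pos: [565.7, 93.4, 101.6]
tcp_rot: [-3.135, 0.002, 1.397]
contact_force: [-0.2, -0.3, 0.4]
opening: 0.692
grasp_force: 0.0
clock: 3.55
eef_pos: [569.4, 94.0, 106.6]
tcp_rot: [3.139, -0.001, 1.401]
contact_force: [0.4, 0.5, 4.9]
opening: 0.123
grasp_force: 58.6
{'clock': 3.6, 'qpos': array([1.61010372e-01, 4.53065008e-01, 1.85211116e+00, 9.89594462e-05,
       8.34070933e-01, 3.31123292e-01]), 'qvel': array([-0.00026188,  0.00436713,  0.00029537, -0.00214574, -0.00309342,
       -0.00076698]), 'joint_efforts': array([-6.15915041e-01, -5.61610293e+01, -2.39798802e+01, -1.61403436e-01,
        1.42207607e-01,  1.03293781e-02]), 'eef_pos': array([569.41104788,  94.02533699, 106.41992975]), 'tcp_rot': array([ 3.13939840e+00, -8.32011886e-04,  1.40061792e+00]), 'contact_force': array([0.2578611 , 0.66024694, 6.14722816]), 'wrist_torque': array([ 0.03564728, -0.05331346,  0.01599419]), 'grasp_force': 58.699137568473816, 'opening': 0.12362082623634661}
```

```bash
python3 -m crank '[[0,0,-0.0015,0,0,0,1],[0.01,0,-0.0015,0,0,0,1],[0.02,0,-0.0015,0,0,0,1],[0.03,0,-0.0015,0,0,0,1],[0.04,0,-0.0015,0,0,0,1]]' 60
python3 -m crank '[[0.01,0,0,0,0,0,1],[0.02,0,0,0,0,0,1],[0.027,0,0,0,0,0,1],[0.027,0,0,0,0,0,1]]' 60
python3 - <<'E'
from h import *
f=grab("side"); im=f["image"]; cv2.imwrite("pics/s2.png",cv2.resize(im[180:310,230:370,::-1],None,fx=5,fy=4.5,interpolation=3))
f=grab("wrist"); im=f["image"]; cv2.imwrite("pics/w3.png",im[:,:,::-1]); print(r.sense()["eef_pos"],r.sense()["tcp_rot"])
E
```

```text
clock: 4.1
eef_pos: [575.4, 134.3, 106.6]
tcp_rot: [-3.142, 0.0, 1.401]
contact_force: [0.8, -1.7, 0.6]
opening: 0.128
grasp_force: 58.4
clock: 4.5
eef_pos: [579.9, 160.9, 106.6]
tcp_rot: [-3.142, -0.0, 1.402]
contact_force: [-0.2, 0.1, -0.8]
opening: 0.124
grasp_force: 58.4
[579.6624216  159.91086571 106.66095614] [-3.14123216e+00  2.37003351e-04  1.40120980e+00]
```

View pics/s2.png

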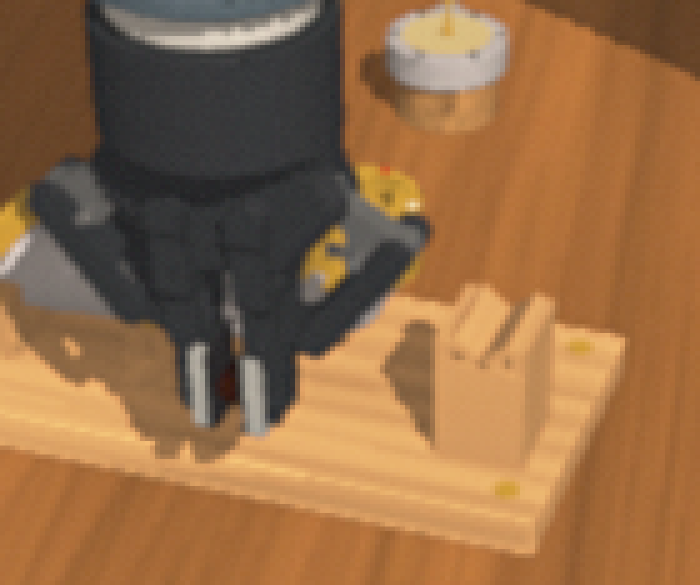

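Side crop: the pin is held between the pads (knob at about (228,383) in the crop), clear of the socket. The notch block is free at (490,330).

```bash
python3 -m crank '[[0,-0.02,-0.005,0,0,0,1],[0,-0.04,-0.005,0,0,0,1],[0,-0.0595,-0.005,0,0,0,1],[-0.02,-0.0595,-0.005,0,0,0,1],[-0.04,-0.0595,-0.005,0,0,0,1]]' 60
python3 -m crank '[[-0.018,0,0,0,0,0,1],[-0.018,0,0.01,0,0,0,1],[-0.018,0,0.01,0,0,0,1]]' 60
python3 - <<'E'
from h import *
s=r.sense(); print(s["eef_pos"],s["tcp_rot"])
f=grab("wrist"); im=f["image"]
c,t=np.cos(-.173),np.sin(-.173)
def W(x,y,z): return np.array([560.6+c*x-t*y,48.4+t*x+c*y,z])
e=s["eef_pos"]
d=e[:2]-[560.6,48.4]; print("tonearm",c*d[0]+t*d[1],-t*d[0]+c*d[1])
for y in (-28,0,34,50): print(y,proj(f,W(-60,10+y,100)))
print("notch mouth corners",[proj(f,W(-60+a,10+b,83)).round() for a in(-10,10) for b in(-10,28)])
cv2.imwrite("pics/w4.png",cv2.resize(im[200:400,200:440,::-1],None,fx=3.3,fy=3,interpolation=3)[:600,:800])
E
```

```text
clock: 5.1
eef_pos: [513.7, 130.0, 111.9]
tcp_rot: [-3.141, 0.0, 1.402]
contact_force: [1.3, -0.4, -0.4]
opening: 0.127
grasp_force: 58.5
clock: 5.4
eef_pos: [510.8, 112.3, 100.8]
tcp_rot: [-3.14, 0.0, 1.399]
contact_force: [-0.7, 0.0, -0.6]
opening: 0.123
grasp_force: 58.5
[510.75954071 112.25189763 100.7640481 ] [-3.14019866e+00  4.27453680e-04  1.39934109e+00]
tonearm -60.08783957134007 54.31931284510941
-28 [322.97202604 469.82435494]
0 [322.98878422 418.36205968]
34 [323.01156572 348.40289048]
50 [323.02335272 312.20648555]
notch mouth corners [array([302., 409.]), array([301., 339.]), array([344., 409.]), array([345., 339.])]
```

View pics/w4.png

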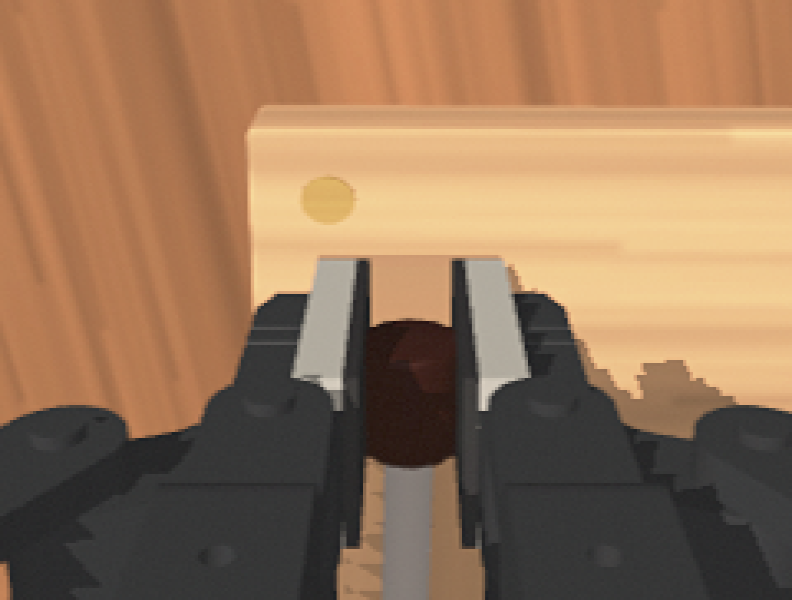

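Wrist crop: knob centred between the pads at (410,390), shank running straight down over the groove at x≈408. It is aligned, so I lower it.

```bash
python3 -m crank '[[0,0,0.008,0,0,0,1],[0,0,0.014,0,0,0,1],[0,0,0.017,0,0,0,1],[0,0,0.017,0,0,0,1]]' 60
python3 -m crank '[[0,0,0.001,0,0,0,1],[0,0,0.002,0,0,0,1],[0,0,0.003,0,0,0,1],[0,0,0.003,0,0,0,1]]'
python3 -m crank '[[0,0,0.001,0,0,0,1],[0,0,0.002,0,0,0,1],[0,0,0.002,0,0,0,1]]'
```

```text
clock: 5.85
eef_pos: [511.0, 112.9, 84.1]
tcp_rot: [-3.14, 0.0, 1.401]
contact_force: [-0.4, -0.3, -0.2]
opening: 0.12
grasp_force: 58.5
clock: 6.25
eef_pos: [511.4, 112.7, 81.8]
tcp_rot: [3.142, -0.0, 1.401]
contact_force: [-0.2, -0.7, -0.7]
opening: 0.122
grasp_force: 58.5
clock: 6.55
eef_pos: [511.4, 112.8, 80.0]
tcp_rot: [-3.141, -0.0, 1.401]
contact_force: [-1.1, -0.1, 5.0]
opening: 0.128
grasp_force: 59.0
```

```bash
python3 -m crank '[[0,0,-0.0005,0,0,0,0.8],[0,0,-0.0005,0,0,0,0.6],[0,0,-0.0005,0,0,0,0.4],[0,0,-0.0005,0,0,0,0.2],[0,0,-0.0005,0,0,0,0.2]]'
python3 -m crank '[[0,0,-0.02,0,0,0,0.1],[0,0,-0.05,0,0,0,0],[0,0,-0.1,0,0,0,0],[0,0,-0.15,0,0,0,0],[0,0,-0.15,0,0,0,0]]'
python3 - <<'E'
from h import *
s=r.sense(); print(s["eef_pos"],s["tcp_rot"])
f=grab("wrist"); im=f["image"]
c,t=np.cos(-.173),np.sin(-.173)
def W(x,y,z): return np.array([560.6+c*x-t*y,48.4+t*x+c*y,z])
u=proj(f,W(-60,28,78)).astype(int); print(u)
for y in(-28,34,50): print(y,proj(f,W(-60,10+y,78)).round(1))
a,b=max(u[0]-80,0),max(u[1]-75,0)
print(a,b); cv2.imwrite("pics/w5.png",cv2.resize(im[b:b+150,a:a+160,::-1],None,fx=5,fy=4,interpolation=3))
E
```

```text
clock: 7.05
eef_pos: [511.3, 112.7, 80.2]
tcp_rot: [-3.141, 0.0, 1.401]
contact_force: [0.3, 0.6, 0.1]
opening: 0.797
grasp_force: 0.0
clock: 7.55
eef_pos: [515.0, 113.5, 237.0]
tcp_rot: [3.132, -0.004, 1.401]
contact_force: [0.1, 0.4, 0.2]
opening: 1.002
grasp_force: 0.0
[514.97217559 113.51044606 236.95095607] [ 3.13151748 -0.00406629  1.40084356]
[316 262]
-28 [317.1 312.2]
34 [316.9 244.3]
50 [316.9 225.5]
236 187
```

View pics/w5.png

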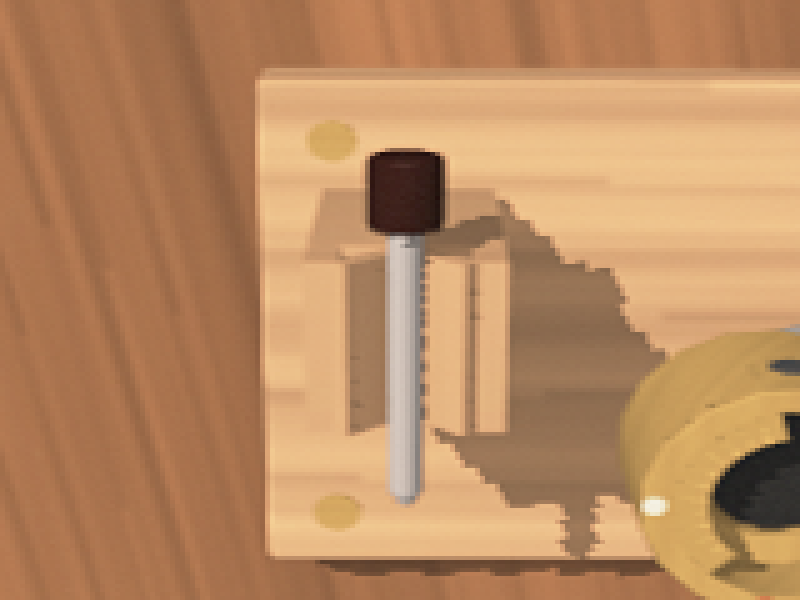

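Crop: the pin lies along the V groove, knob (407,192) and tip (405,500), within 1 mm of the prediction. Now to the reproducer.

```bash
python3 -m crank '[[-0.031,0.01,0,0,0,0,0],[-0.075,0.025,0,0,0,0,0],[-0.12,0.04,0,0,0,0,0],[-0.165,0.055,0,0,0,0,0],[-0.205,0.068,0,0,0,0,0]]'
python3 -m crank '[[-0.04,0.013,0,0,0,0,0],[-0.08,0.027,0,0,0,-0.08,0],[-0.107,0.036,0,0,0,-0.16,0],[-0.107,0.036,0,0,0,-0.24,0],[-0.107,0.036,0,0,0,-0.24,0]]'
python3 - <<'E'
from h import *
import pickle
s=r.sense(); print(s["eef_pos"],s["tcp_rot"])
f=grab("wrist"); im=f["image"]; pickle.dump(f,open("w6.pkl","wb"))
hsv=cv2.cvtColor(im,cv2.COLOR_RGB2HSV);H,S,V=[hsv[...,i].astype(int) for i in range(3)]
print(proj(f,[565,-214,46]),proj(f,[568,-257,38]))
m=(S<70)&(V>100); m[330:,:]=0
print("grey",blobs(m,40))
m=(H>18)&(H<32)&(S>60)&(V>150); m[330:]=0
print("cream",blobs(m,40))
cv2.imwrite("pics/w6.png",im[:,:,::-1])
E
```

```text
clock: 8.1
eef_pos: [543.1, -102.8, 229.0]
tcp_rot: [-3.14, 0.0, 1.401]
contact_force: [1.1, -0.3, 0.8]
opening: 0.998
grasp_force: 0.0
clock: 8.6
eef_pos: [560.3, -213.0, 228.6]
tcp_rot: [-3.139, -0.001, 1.64]
contact_force: [0.8, 0.5, -0.5]
opening: 0.998
grasp_force: 0.0
[ 560.25610247 -213.042963    228.60598971] [-3.13927438e+00 -1.13249809e-03  1.64024319e+00]
[329.31829915 224.32259246] [329.06159137 267.12934711]
grey [(np.int32(1673), array([328.7, 223.2]), array([296, 190,  66,  83], dtype=int32)), (np.int32(453), array([190.5, 315. ]), array([172, 300,  37,  30], dtype=int32)), (np.int32(446), array([457.6, 315.1]), array([439, 300,  38,  30], dtype=int32))]
cream [(np.int32(55), array([128.8,  54.1]), array([125,  50,   8,   9], dtype=int32)), (np.int32(1560), array([478. , 217.2]), array([454, 194,  47,  47], dtype=int32)), (np.int32(1790), array([328.7, 224.1]), array([305, 201,  48,  58], dtype=int32))]
```

View pics/w6.png

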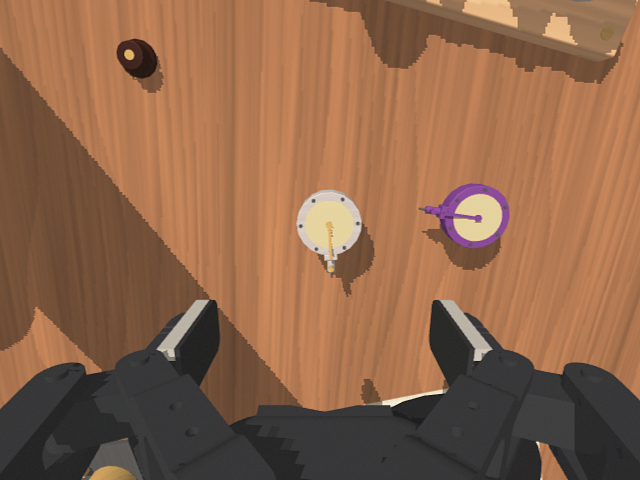

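Wrist view: the nickel reproducer's cream face is at (329,224), its needle holder pointing down to (331,270). The purple decoy at (477,216) is 150 px to the right.

Run:
```python
from h import *
import pickle; f=pickle.load(open("w6.pkl","rb")); im=f["image"]
hsv=cv2.cvtColor(im,cv2.COLOR_RGB2HSV);H,S,V=[hsv[...,i].astype(int) for i in range(3)]
m=((V>100)&((S<70)|((H>18)&(H<34)&(S>60)))); m[:180]=0;m[280:]=0;m[:,:280]=0;m[:,375:]=0
o=cv2.morphologyEx(m.astype(np.uint8),cv2.MORPH_OPEN,cv2.getStructuringElement(2,(25,25)))
c=max(cv2.findContours(o,0,1)[0],key=cv2.contourArea); e=cv2.fitEllipse(c); print(e)
C=onz(f,*e[0],44); print("disc",C)
print("diam",np.linalg.norm(onz(f,e[0][0]-e[1][0]/2,e[0][1],44)-onz(f,e[0][0]+e[1][0]/2,e[0][1],44)))
ys,xs=np.where(m&(o==0)); k=ys>e[0][1]+e[1][1]/2+5; t=onz(f,xs[k].mean(),ys[k].mean(),37); print("holder",xs[k].mean(),ys[k].mean(),k.sum(),t)
d=t-C; print("head",np.arctan2(d[1],d[0]),np.hypot(d[0],d[1]))
yaw=np.arctan2(d[1],d[0])+np.pi; print(tomove([C[0],C[1],120],[np.pi,0,yaw]))
```

```text
((328.3462829589844, 219.995849609375), (54.58346939086914, 63.31475830078125), 84.44204711914062)
disc [ 563.90735717 -210.58831139   44.        ]
diam 48.4973703295311
holder 330.2773109243698 263.0840336134454 119 [ 568.88364543 -253.25512018   37.        ]
head -1.4546895250801204 42.95602422846448
(array([0.0014, 0.0039, 0.1088]), array([-0.002, -0.001, -0.049]))
```

Run:
```python
from h import *
import pickle; f=pickle.load(open("w6.pkl","rb"))
C=onz(f,328.8,224.3,46); t=onz(f,330.3,263,37); d=t-C; print(C,t,np.arctan2(d[1],d[0]),np.hypot(d[0],d[1]))
w=onz(f,305,224,46)-onz(f,352.5,224,46); print("mica",np.linalg.norm(w))
yaw=np.arctan2(d[1],d[0])+np.pi; print(yaw,tomove([C[0],C[1],120],[np.pi,0,yaw]))
```

```text
[ 564.54053828 -214.01150644   46.        ] [ 568.89876465 -253.17031831   37.        ] -1.4599562923456098 39.400592433872205
mica 42.06285037704149
1.6816363612441834 (array([-0.0021,  0.0043,  0.1088]), array([-0.002, -0.001, -0.043]))
```

```bash
python3 -m crank '[[-0.002,0.0043,0.04,0,0,-0.035,0],[-0.002,0.0043,0.08,0,0,-0.035,0],[-0.002,0.0043,0.12,0,0,-0.035,0],[-0.002,0.0043,0.155,0,0,-0.035,0],[-0.002,0.0043,0.155,0,0,-0.035,0]]'
python3 - <<'E'
from h import *
s=r.sense(); print(s["eef_pos"],s["tcp_rot"])
f=grab("wrist","w7"); im=f["image"]
print(proj(f,[564.5,-214,46]))
hsv=cv2.cvtColor(im,cv2.COLOR_RGB2HSV);H,S,V=[hsv[...,i].astype(int) for i in range(3)]
m=(H>20)&(H<34)&(S>60)&(V>150)
for b in blobs(m,300): print(b)
E
```

```text
clock: 9.15
eef_pos: [561.9, -211.8, 70.5]
tcp_rot: [-3.133, -0.004, 1.675]
contact_force: [-0.2, -0.2, -0.6]
opening: 1.001
grasp_force: 0.0
[ 561.92106462 -211.79092988   70.46354338] [-3.13345067 -0.00420595  1.67479528]
[328.57297481 304.32685691]
(np.int32(702), array([605.7, 278.2]), array([572, 258,  68,  46], dtype=int32))
(np.int32(2626), array([329., 313.]), array([283, 285,  93,  62], dtype=int32))
(np.int32(371), array([585.2, 311.6]), array([568, 301,  43,  29], dtype=int32))
(np.int32(444), array([605.8, 327.7]), array([571, 310,  64,  30], dtype=int32))
```

```bash
python3 -m crank '[[0,0,0.015,0,0,0,0],[0,0,0.0285,0,0,0,0],[0,0,0.0285,0,0,0,0.1]]'
python3 -m crank '[[0,0,0,0,0,0,0.4],[0,0,0,0,0,0,0.6],[0,0,0,0,0,0,0.8],[0,0,0,0,0,0,0.8],[0,0,0,0,0,0,0.8]]' 70
python3 - <<'E'
from h import *
s=r.sense(); print(s["eef_pos"],s["tcp_rot"])
f=grab("wrist"); im=f["image"]; cv2.imwrite("pics/w8.png",im[:,:,::-1])
E
```

```text
clock: 9.5
eef_pos: [565.0, -213.7, 45.9]
tcp_rot: [-3.141, -0.001, 1.676]
contact_force: [0.5, -0.3, 0.4]
opening: 0.903
grasp_force: 0.0
clock: 10.0
eef_pos: [566.0, -214.3, 48.0]
tcp_rot: [3.14, 0.001, 1.676]
contact_force: [-1.7, 1.8, 5.4]
opening: 0.65
grasp_force: 73.7
[ 566.01977923 -214.25650617   48.04261814] [3.14045342e+00 5.54116423e-04 1.67565532e+00]
```

View pics/w8.png

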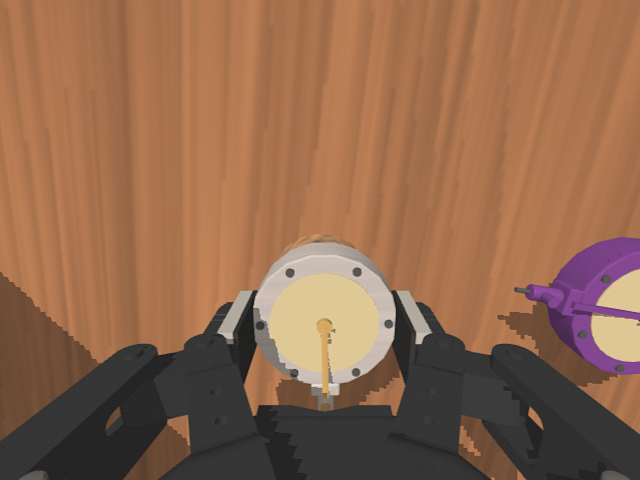

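Wrist view: the reproducer is held. Hub (324,326), holder straight down the image at column 324, so it lies along the tool x axis; screws at (260,325) and (388,324) are level.

```bash
python3 -m crank '[[0,0,-0.02,0,0,0,0.8],[0,0,-0.06,0,0,0,0.8],[0,0,-0.1,0,0,0,0.8],[0,0,-0.15,0,0,0,0.8],[0,0,-0.15,0,0,0,0.8]]' 70
python3 -m crank '[[0,0,0,0,0,0,0.8],[0,0,0,0,0,0,0.8]]'
python3 - <<'E'
from h import *
s=r.sense(); print(s["eef_pos"],s["tcp_rot"],s["grasp_force"])
f=grab("wrist"); im=f["image"]; cv2.imwrite("pics/w9.png",im[:,:,::-1])
hsv=cv2.cvtColor(im,cv2.COLOR_RGB2HSV);H,S,V=[hsv[...,i].astype(int) for i in range(3)]
m=(H>20)&(H<34)&(S>60)&(V>150); m[400:]=0
b=max(blobs(m,300),key=lambda t:t[0]); print(b)
g=cv2.morphologyEx((m).astype(np.uint8),cv2.MORPH_CLOSE,np.ones((15,15))); c=max(cv2.findContours(g,0,1)[0],key=cv2.contourArea); h=cv2.convexHull(c); print(cv2.boundingRect(h))
e=cv2.fitEllipse(h); print(e)
T=R.from_euler('xyz',s["tcp_rot"]); z=s["eef_pos"][2]-20+18
for p in (e[0],(324.5,326)):
  C=onz(f,*p,z); print("offset tool",T.inv().apply(C-s["eef_pos"]))
  a=onz(f,e[0][0]-e[1][0]/2,p[1],z);b=onz(f,e[0][0]+e[1][0]/2,p[1],z);print(np.linalg.norm(a-b))
E
```

```text
clock: 10.55
eef_pos: [569.3, -215.5, 204.3]
tcp_rot: [3.131, 0.005, 1.676]
contact_force: [1.1, 0.2, -1.4]
opening: 0.649
grasp_force: 74.9
clock: 10.75
eef_pos: [564.7, -213.8, 195.8]
tcp_rot: [-3.14, -0.001, 1.676]
contact_force: [0.7, 0.0, -2.0]
opening: 0.649
grasp_force: 74.9
[ 564.65893075 -213.75899072  195.76684746] [-3.14003377e+00 -7.72686770e-04  1.67568571e+00] 74.90908026695251
(np.int32(7703), array([323.8, 320.8]), array([270, 274, 109,  98], dtype=int32))
(270, 274, 109, 98)
((323.9048156738281, 322.3168640136719), (97.67214965820312, 108.3411636352539), 91.03958892822266)
offset tool [0.51698533 0.429301   1.99973326]
38.66701704334227
offset tool [-1.10761625  0.66484797  1.99811076]
38.78915743181652
```

```bash
python3 -m crank '[[0.03,0.003,0,0,0,0.09,0.8],[0.075,0.007,0,0,0,0.18,0.8],[0.12,0.011,0,0,0,0.27,0.8],[0.16,0.015,0,0,0,0.36,0.8],[0.185,0.0165,0,0,0,0.4527,0.8]]' 70
python3 -m crank '[[0,0,0,0,0,0,0.8],[0,0,0,0,0,0,0.8]]'
python3 - <<'E'
from h import *
import pickle
s=r.sense(); print(s["eef_pos"],s["tcp_rot"],s["grasp_force"])
f=grab("wrist"); im=f["image"]; pickle.dump((f,s),open("w10.pkl","wb"))
u=proj(f,[560.6,48.4,115]); print(u)
hsv=cv2.cvtColor(im,cv2.COLOR_RGB2HSV);H,S,V=[hsv[...,i].astype(int) for i in range(3)]
a,b=max(int(u[0])-60,0),max(int(u[1])-60,0); sub=np.zeros(H.shape,bool); sub[b:b+120,a:a+120]=1
print("red",[(n,c,onz(f,*c,115)) for n,c,_ in blobs(sub&((H<8)|(H>172))&(S>170)&(V>120),3)])
print("white",[(n,c,onz(f,*c,115)) for n,c,_ in blobs(sub&(S<45)&(V>200),3)])
cv2.imwrite("pics/w10.png",cv2.resize(im[b:b+120,a:a+120,::-1],None,fx=5,fy=5,interpolation=3)); print(a,b)
E
```

```text
clock: 11.3
eef_pos: [561.3, -25.7, 195.0]
tcp_rot: [-3.138, 0.0, 1.221]
contact_force: [-0.4, 0.0, -2.0]
opening: 0.651
grasp_force: 74.7
clock: 11.5
eef_pos: [561.9, -28.0, 195.5]
tcp_rot: [-3.139, 0.001, 1.226]
contact_force: [0.3, -0.2, -1.8]
opening: 0.65
grasp_force: 74.7
[561.88126372 -28.01439416 195.47582671] [-3.13947663e+00  9.97689225e-04  1.22598967e+00] 74.67783451080322
[274.67078484 137.56239806]
red [(np.int32(28), array([275.1, 177. ]), array([552.75253362,  28.29792332, 115.        ]))]
white [(np.int32(260), array([325.7, 117.9]), array([590.64525625,  48.52265517, 115.        ])), (np.int32(28), array([235.4, 143.5]), array([538.85682896,  52.85534458, 115.        ]))]
214 77
```

View pics/w10.png

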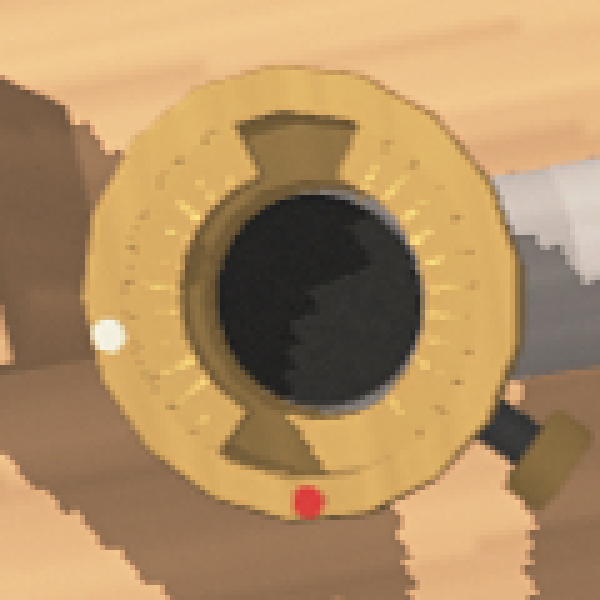

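Crop: socket rim centre at about (302,292), red dot (308,502) straight below it, white dot (108,335), and the bore is empty. The wide slot lies under the red dot as planned. The refined socket centre is (560.5, 49.1).

```bash
python3 -m crank '[[0.025,-0.01,0,0,0,0,0.8],[0.055,-0.021,0,0,0,0,0.8],[0.0721,-0.0277,0.01,0,0,0.002,0.8],[0.0721,-0.0277,0.035,0,0,0.002,0.8],[0.0721,-0.0277,0.035,0,0,0.002,0.8]]' 70
python3 -m crank '[[0,0,0,0,0,0,0.8],[0,0,0,0,0,0,0.8]]'
python3 - <<'E'
from h import *
s=r.sense(); print(s["eef_pos"],s["tcp_rot"],s["grasp_force"]); print(tomove([560.5,49.1,s["eef_pos"][2]],[np.pi,0,1.2233]))
E
```

```text
clock: 12.05
eef_pos: [559.1, 48.0, 158.8]
tcp_rot: [-3.137, 0.003, 1.222]
contact_force: [-0.1, -0.2, -2.3]
opening: 0.65
grasp_force: 74.8
clock: 12.25
eef_pos: [561.7, 48.0, 162.6]
tcp_rot: [3.141, -0.0, 1.22]
contact_force: [0.8, -0.5, -1.5]
opening: 0.644
grasp_force: 74.8
[561.69342767  47.98020415 162.55155055] [ 3.14079761e+00 -2.73355438e-04  1.22008773e+00] 74.79601263999939
(array([ 0.0006, -0.0015, -0.    ]), array([ 0.001, -0.   , -0.003]))
```

```bash
python3 -m crank '[[0.0006,-0.0013,0,0,0,-0.003,0.8],[0.0006,-0.0013,0.005,0,0,-0.003,0.8],[0.0006,-0.0013,0.01,0,0,-0.003,0.8],[0.0006,-0.0013,0.015,0,0,-0.003,0.8],[0.0006,-0.0013,0.015,0,0,-0.003,0.8]]'
python3 -m crank '[[0,0,0.001,0,0,0,0.8],[0,0,0.002,0,0,0,0.8],[0,0,0.003,0,0,0,0.8],[0,0,0.003,0,0,0,0.8]]'
```

```text
clock: 12.75
eef_pos: [559.5, 49.9, 145.8]
tcp_rot: [-3.14, 0.001, 1.224]
contact_force: [-0.2, 0.2, -1.8]
opening: 0.652
grasp_force: 74.8
clock: 13.15
eef_pos: [560.1, 49.9, 143.7]
tcp_rot: [-3.142, 0.0, 1.224]
contact_force: [-0.1, 0.0, -2.8]
opening: 0.648
grasp_force: 74.8
```

```bash
python3 -m crank '[[-0.0004,0.0005,0.0015,0,0,0,0.8],[-0.0004,0.0005,0.003,0,0,0,0.8],[-0.0004,0.0005,0.0045,0,0,0,0.8],[-0.0004,0.0005,0.0045,0,0,0,0.8]]'
python3 -m crank '[[0,0,0.0015,0,0,0,0.8],[0,0,0.003,0,0,0,0.8],[0,0,0.004,0,0,0,0.8],[0,0,0.004,0,0,0,0.8],[0,0,0.004,0,0,0,0.8]]'
```

```text
clock: 13.55
eef_pos: [560.6, 49.4, 139.4]
tcp_rot: [3.141, -0.0, 1.224]
contact_force: [-1.8, 0.2, 3.4]
opening: 0.649
grasp_force: 75.0
clock: 14.05
eef_pos: [560.6, 49.4, 135.7]
tcp_rot: [3.141, -0.0, 1.224]
contact_force: [-2.2, 0.5, 7.1]
opening: 0.65
grasp_force: 75.4
```

```bash
python3 -m crank '[[0,0,0.0005,0,0,0.06,0.8],[0,0,0.0005,0,0,0.14,0.8],[0,0,0.0005,0,0,0.24,0.8],[0,0,0.0005,0,0,0.34,0.8],[0,0,0.0005,0,0,0.44,0.8]]' 80
python3 -m crank '[[0,0,0,0,0,0.1,0.8],[0,0,0,0,0,0.2,0.8],[0,0,0,0,0,0.3,0.8],[0,0,0,0,0,0.4,0.8],[0,0,0,0,0,0.4,0.8]]'
python3 - <<'E'
from h import *
s=r.sense(); print(s["eef_pos"],s["tcp_rot"],s["wrist_torque"],s["qpos"][5])
E
```

```text
clock: 14.55
eef_pos: [561.5, 49.2, 135.6]
tcp_rot: [3.14, -0.002, 0.78]
contact_force: [-0.6, -0.2, 7.0]
opening: 0.647
grasp_force: 83.0
clock: 15.05
eef_pos: [561.3, 49.3, 135.5]
tcp_rot: [3.141, -0.002, 0.381]
contact_force: [-0.7, 0.2, 7.6]
opening: 0.649
grasp_force: 83.1
[561.34977559  49.25475855 135.52837145] [ 3.14068958e+00 -1.93025872e-03  3.80772769e-01] [-0.05830988  0.12922744 -0.05348972] 1.2753035730321367
```

```bash
python3 -m crank '[[0,0,0,0,0,0.1,0.8],[0,0,0,0,0,0.2,0.8],[0,0,0,0,0,0.3,0.8],[0,0,0,0,0,0.4,0.8],[0,0,0,0,0,0.5,0.8]]'
python3 -m crank '[[0,0,0,0,0,0.03,0.8],[0,0,0,0,0,0.05,0.8],[0,0,0.0005,0,0,0.05,0.8],[0,0,0.001,0,0,0.05,0.8],[0,0,0.001,0,0,0.05,0.8]]'
python3 - <<'E'
from h import *
s=r.sense(); print(s["eef_pos"],s["tcp_rot"],s["contact_force"],s["wrist_torque"])
f=grab("wrist"); cv2.imwrite("pics/w11.png",f["image"][:,:,::-1])
E
```

```text
clock: 15.55
eef_pos: [561.4, 49.3, 135.5]
tcp_rot: [-3.141, -0.002, -0.12]
contact_force: [-1.2, -1.8, 8.3]
opening: 0.644
grasp_force: 83.1
clock: 16.05
eef_pos: [561.3, 48.9, 135.1]
tcp_rot: [3.141, -0.002, -0.166]
contact_force: [-2.8, -2.0, 14.6]
opening: 0.646
grasp_force: 83.9
[561.28378096  48.94592668 135.07444801] [ 3.14132210e+00 -2.06562427e-03 -1.65616540e-01] [-2.76181847 -2.04097248 14.55915748] [-0.41463323  0.53612428  0.03719763]
```

View pics/w11.png

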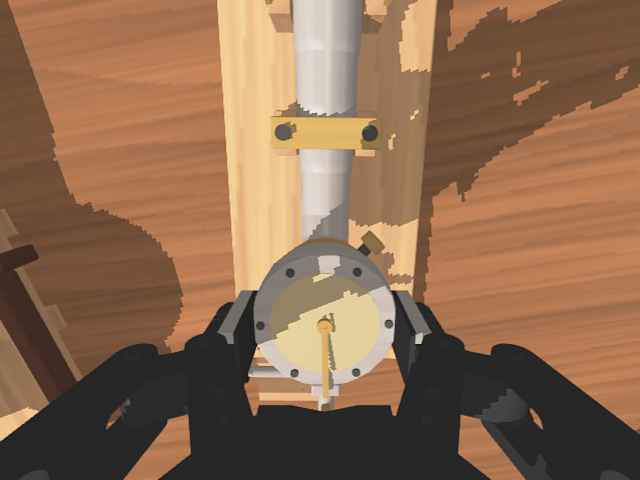

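Wrist view: holder straight down the image from hub (324,326), opposite the tube at (325,60), so it is at the white-dot stop. The force shows it seated on the rim. One slight extra push, then I hand in.

```bash
python3 -m crank '[[0,0,0.0005,0,0,0,0.8],[0,0,0.0005,0,0,0,0.8],[0,0,0.0005,0,0,0,0.8]]'
python3 - <<'E'
from rig import *
s=r.sense(); print(s["contact_force"],s["eef_pos"]); print(sign_off())
E
```

```text
clock: 16.4
eef_pos: [561.3, 48.9, 135.0]
tcp_rot: [3.141, -0.002, -0.166]
contact_force: [-5.1, -2.3, 19.3]
opening: 0.647
grasp_force: 84.4
[-5.11790548 -2.30505861 19.30911654] [561.30193992  48.92260559 135.03414655]
the job is handed in; nothing more can be done
None
```

The job is handed in at 16.4 s: the pin lies in the V notch, and the reproducer is twisted to the white-dot stop, still gripped and pressed on the socket's rim. That rests on the last pictures and force readings, as the sign-off gave no verdict.

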